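# Bench-test a contactor that must be regripped to enter the tester

### The job

Test the contactor with the blue front: lift it out of the stock tray by its two terminal ends, stand it upright on the open bench and let go, then take it again by its two sides and lower it, in the grip, fully home between the tester's two contact heads. Only with it home, pull the tester's red mushroom switch up to its detent, leave it on for about two seconds, and push it fully back in, with the contactor left in the tester. Leave the other contactors in the tray, the meter and the screwdriver where they are.

Things in the scene. Friction and masses are not known exactly. Their poses are not given: they have to be found in the camera images.
- contactor_center (a point): Centre of the loose contactor to test, 39 mm above its underside: a black block, x = length 60 mm between its terminal ends (3 white-and-brass terminals each), y = width 45 mm between plain sides, z up, height 78 mm, of which the top 6 mm is a BLUE front plate 52 x 37 mm. 0.2 to 0.35 kg. Starts upright in any one of the tray's three lanes. May enter the tester either way round.
- stock1_center (a point): Centre (half-way up) of another contactor in the tray, same size and shape but with a WHITE front plate; leave alone.
- stock2_center (a point): Centre (half-way up) of the third contactor in the tray, same size, WHITE front plate; leave alone.
- tray_floor (a point): Centre of the inner floor of the fixed green tray, 4 mm above the bench; 158 x 158 mm outside. Three 48 mm wide, 150 mm long lanes along its x, at y = -51, 0, 51 mm; dividers 26, end walls (x = +-77 mm) 30, side walls 46 mm high above the floor. Contactors stand lengthwise: 6 mm between neighbours' sides, at least 35 mm open at each terminal end. The bench between tray and tester is clear.
- tester: Fixed tester, a grey box with a bare metal deck, 170 mm (its x) by 270 mm (its y), deck 45 mm above the bench. Origin: centre of its underside. The nest with its two contact heads is at y = +55 mm, the red switch at y = -85 mm. Two low lamps (9 mm) at x = 68 mm.
- nest (a point): Centre of the nest floor, on which the contactor stands (53 mm above the bench); axes as the tester. The contactor goes in with its length along y, between two black contact heads 64 mm apart, each 22 mm thick, 50 mm wide in x, 82 mm high above this floor (4 mm above a seated contactor), top 10 mm bevelled; and between two lips 49 mm apart in x, 10 mm high. Above the lips the x sides are open.
- knob (a joint): Travel of the red push-pull switch, m: 0 pushed in (off, the start), 0.010 pulled up to its detent (on). It snaps over centre at 0.005 and stays at either end; pulling it up takes about 7 N, pushing it down about 3 N.
- knob_grip (a point): Centre of the red mushroom head of the switch, round, 40 mm diameter, 20 mm high, on a vertical stem. Pushed in, this point is 75 mm above the bench, 30 mm above the tester's deck; it rises as the switch is pulled. Below the head are only a 29 mm collar and a flat yellow disc.
- meter_center (a point): Middle of the orange hand multimeter, 150 x 75 x 45 mm, lying loose on the far side of the bench; leave alone.
- screwdriver_grip (a point): Handle of the red screwdriver, 200 mm long, lying loose on the far side of the bench; leave alone.
Mind the look-alikes: they are no part of the job. Leave any purple look-alike of the part that bears contactor_center alone. Of the things that look like the part that bears tray_floor, the larger one is meant.

How it is judged:
By the outcome, as a careful person would: the job done as asked, in the order asked, and still so for the second after the job is handed in, with the robot touching nothing.
It also fails if it takes over 67 s, if anything falls off the work surface, if the arm or the gripper's body presses on something with over 40 N, if the wrist force passes 120 N, or if a joint passes its speed limit or range.

### The arm

A 7-joint arm with a two-finger parallel gripper is mounted at the origin on the work surface. World frame = base frame: x ahead of the robot, y to its left, z up, the work surface at z = 0. Lengths are in m, angles in rad, forces in N, time in s.
With the tool pointing down it reaches from about 0.425 to 0.95 m from the base axis. Payload 4.7 kg.
Tool frame: the origin (TCP) lies midway between the tips of the shut fingers; the grasp point (between the pads) lies 19 mm behind it; z points along the fingers, x is the direction in which the jaws open and shut, and the axes are right-handed (so a half turn about z gives the same grasp; the last joint's range is limited). The gripper opens to 85 mm and grips with 20 to 120 N. Pads are 22 mm wide; open, the fingers measure 114 mm over their backs; the gripper's body (76 mm by 85 mm) begins 54 mm behind the grasp point. The pads swing forward as they close: fully open they stand 13 mm farther back than shut.
Start: joints at [1.262, 0.469, -0.049, 1.532, 0.024, 1.141, -0.082], TCP at [0.186, -0.649, 0.231] pointing down, gripper open.
Joint ranges: [-2.59, 2.59], [-0.33, 1.99], [-1.39, 1.29], [0.1, 2.45], [-1.04, 4.18], [0.21, 1.99], [-2.66, 2.66]. Speed limits (rad/s): [2.57, 2.57, 3.14, 3.14, 3.14, 3.14, 3.14].

### API

Orientations are given as a rotation vector (axis times angle).
In Python, from plant import get_state, read_camera, get_calibration, job_done, cut_out, place_of gives the robot as it stands.
- The arm moves only by the tool step_arm, never from a script. Its argument "rows" is a list of rows, each a list of 2 entries, a list of its own where there are three numbers: the shift along the world's x, y, z in mm, then the turn about the world's z in rad. In form: [[[x, y, z], roll], ...]. A call has 1 to 5 rows; each row is the pose to reach, as a shift and turn from the pose measured when the call began; what a row does not reach only later rows make up. A row lasts 1/12 s, in which the tool goes at most 41.7 mm and 7.16 degrees, less where a joint would pass 70% of its speed; a pose out of reach is approached as far as the arm can. A call with a gripper value outside its range is refused whole. "grip" is the opening, from -1 (shut) to 1 (fully open), set as the call begins (left out, the last holds). The fingers move at their own pace and stop on an object; the grip force is fixed at half the most. Time passes only in rows, so rows that repeat a pose let the fingers close. It gives the time, the measured TCP pose, the force and the opening at its end, in the units of the state.
- get_state(): the state, without advancing time (a new reading comes with each control period).
- read_camera(name): name is "scene" or "top" or "wrist"; returns (picture, depth): 420x560x3 uint8, red, green, blue; 420x560 float32, m along the optical axis (not along the pixel's ray), 0 where there is no reading.
- get_calibration(name): a dict with "intrinsics" (3x3 intrinsics, pixels), "R" (3x3) and "t" (3): a world point X has camera coordinates R X + t; the wrist camera has in their place "hand_eye" (4x4, takes a point from camera to tool coordinates, whose origin is the TCP and whose axes are the tool frame's). Camera axes: x right, y down, z forward; pixel columns grow to the right and rows downward; lengths in m; the calibration is good to about 2 mm. A picture is of the moment at which its call begins: read the wrist's pose just before it. get_calibration takes no time and is no camera call.
- job_done(): hands the job in, once; it reports no verdict.
Trained networks look in the newest picture that a camera, given by its name, has taken for a name from the list of things; names that differ only in an ending like _2 or _b are one class to them, and where a whole thing is asked for, a point or a joint stands for the part that bears it (a point fixed in the world has none). Each returns a list of dicts, best first, with "p" (0 to 1); they miss things now and then, are a little off and sometimes report something else, mostly with a low value. They report only what shows in the picture. A call takes as long as a camera call. They do not tell look-alikes from the thing itself.
- cut_out(label, camera): "pixels" (420x560 bool, what is visible of it) and "extent" ([left, top, right, bottom] in pixels, round what is visible of it).
- place_of(label, camera): "at" ([row, column] in pixels: a listed point, or the origin of a listed thing).
The state is a dict: "clock": time; "joint_positions": joint angles; "qd": joint speeds; "effort": joint torques, N m; "eef_pos": TCP position; "tool_rot": TCP orientation; "contact_force": force on the tool from outside, world axes, zero at the start; "torque": the same for the moment, N m; "width": opening from 0.0 (shut) to 1.0 (fully open).
Only numpy, scipy, OpenCV 4.12 (cv2) and the standard library are available. Lean on these libraries where they do the work, as an engineer would, in place of code of your own. Each camera call takes 0.05 s, during which the arm holds its last target.

## Working session

There is one attempt and no reset: what is moved stays moved. The work goes in short steps, Python scripts to look and compute and a tool call to move; the robot and the scene stay as the last step left them, time stands still between calls to the robot, and variables do not carry over. Pictures are saved under pics/ and viewed, and the job is handed in when it is done.

Besides the shell and the picture viewer there is one more tool, called after ">>>" in YAML: its name, and indented under it one key for each argument. step_arm: Moves the arm, as the interface text tells. Its arguments: {"type":"object","properties":{"rows":{"type":"array","items":{"type":"array"}},"grip":{"type":"number"}},"required":["rows"]}

```bash
ls; mkdir -p pics
python3 - <<'E'
from plant import *
import cv2,numpy as np
s=get_state();print(s['clock'],s['eef_pos'],s['tool_rot'],s['width'])
for c in('scene','top'):
    p,d=read_camera(c);cv2.imwrite(f'pics/{c}0.png',p[:,:,::-1]);np.savez(f'{c}0.npz',p=p,d=d)
    k=get_calibration(c);print(c,k)
    for l in('contactor_center','stock1_center','tray_floor','tester','nest','knob_grip'):
        print(l,[(np.round(r['at']),round(r['p'],2)) for r in place_of(l,c)])
print(get_calibration('wrist'),get_state()['clock'])
E
```

```text
pics
0.0 [ 0.18627506 -0.64818675  0.23026942] [-2.50872057e+00  1.88917060e+00  2.47351941e-03] 1.0006047542265126
scene {'intrinsics': array([[471.42058575,   0.        , 279.06143163],
       [  0.        , 471.42058575, 195.22079476],
       [  0.        ,   0.        ,   1.        ]]), 'R': array([[ 0.28488106,  0.95839923,  0.01771129],
       [ 0.61222227, -0.16770159, -0.77269663],
       [-0.73758164,  0.23096988, -0.63452836]]), 't': array([-0.2522501 , -0.28305912,  1.86812213])}
contactor_center [(array([156., 314.]), 0.73)]
stock1_center [(array([185., 311.]), 0.88), (array([182., 342.]), 0.46)]
tray_floor [(array([175., 390.]), 0.8), (array([194., 328.]), 0.76)]
tester [(array([181., 342.]), 0.72), (array([218., 157.]), 0.59)]
nest [(array([202., 174.]), 0.61)]
knob_grip [(array([200., 123.]), 0.46)]
top {'intrinsics': array([[477.30339029,   0.        , 278.19833258],
       [  0.        , 477.30339029, 201.53393111],
       [  0.        ,   0.        ,   1.        ]]), 'R': array([[-0.01265897, -0.999905  , -0.00545346],
       [-0.99070987,  0.01328071, -0.13534242],
[... 317 characters left out ...]
)]
tester [(array([228., 398.]), 0.57)]
nest [(array([229., 382.]), 0.66), (array([216., 196.]), 0.46)]
knob_grip [(array([235., 432.]), 0.47), (array([226., 381.]), 0.19)]
{'intrinsics': array([[302.63606883,   0.        , 287.72703441],
       [  0.        , 302.63606883, 209.18456224],
       [  0.        ,   0.        ,   1.        ]]), 'hand_eye': array([[ 9.99999614e-01,  3.52037863e-04, -8.04715366e-04,
        -1.21488874e-03],
       [-1.09398277e-04,  9.58952875e-01,  2.83565464e-01,
        -7.17199045e-02],
       [ 8.71509893e-04, -2.83565267e-01,  9.58952543e-01,
        -1.42416048e-01],
       [ 0.00000000e+00,  0.00000000e+00,  0.00000000e+00,
         1.00000000e+00]])} 0.7
```

View pics/scene0.png

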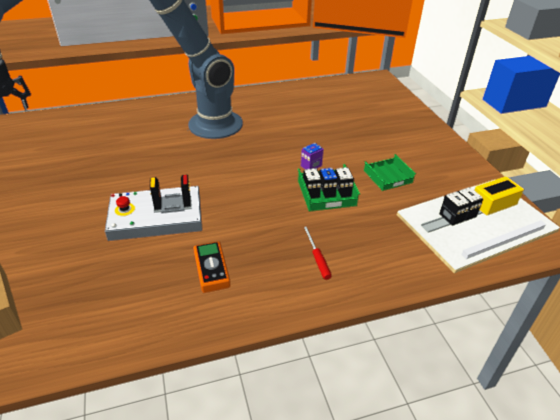

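View pics/top0.png

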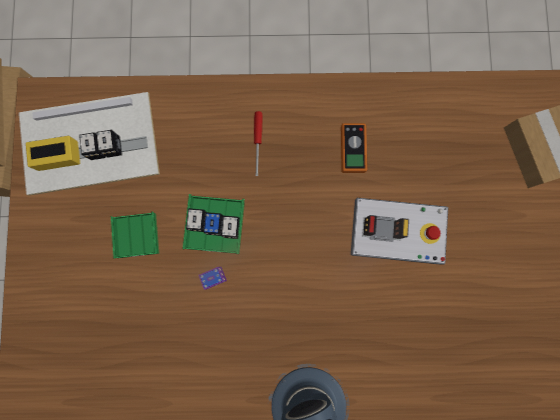

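Run:
```python
import cv2,numpy as np
p=np.load('top0.npz')['p'][:,:,::-1]
cv2.imwrite('pics/topcrop.png',cv2.resize(p[160:300,100:300],None,fx=4,fy=4,interpolation=cv2.INTER_CUBIC))
cv2.imwrite('pics/topcropt.png',cv2.resize(p[160:300,330:490],None,fx=4,fy=4,interpolation=cv2.INTER_CUBIC))
```

```text
(no output)
```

View pics/topcrop.png

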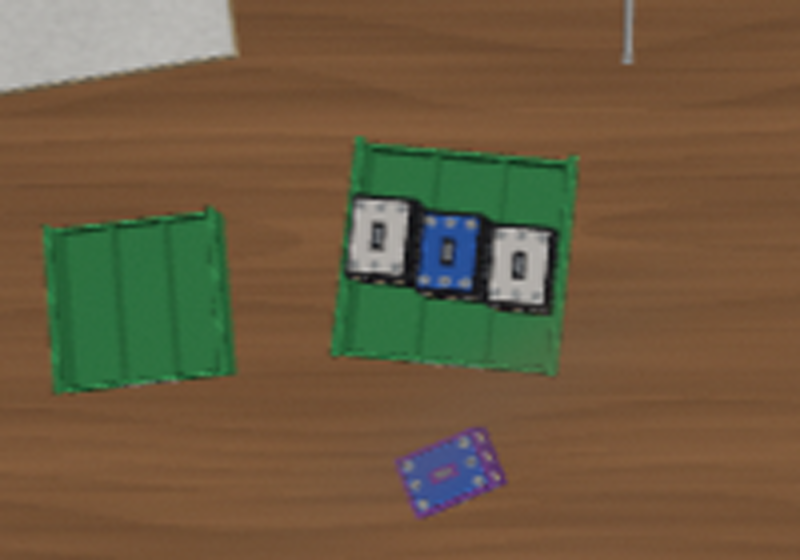

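View pics/topcropt.png

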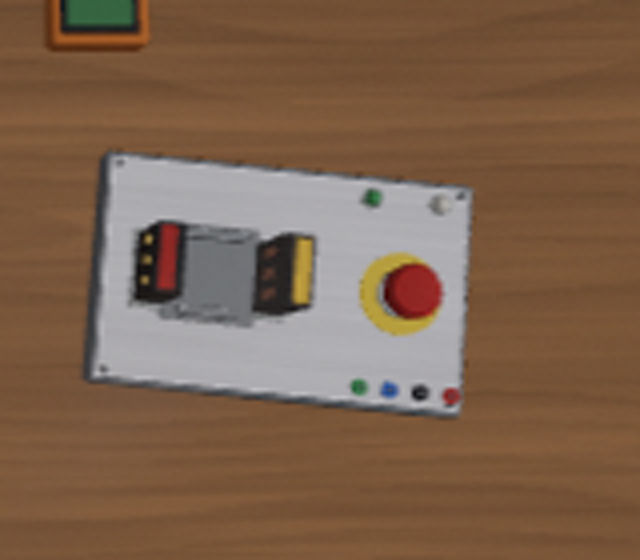

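Candidates for the contactor in the top picture: blue front in the larger tray's middle lane (222,212); the purple block on the bench (278,212); white ones (219,195) and (226,230); white ones on the fixture (140,95). I choose the blue one at (222,212), and the crop confirms it. The tester nest is at about (229,384) and the red knob at (233,432).

```bash
cat > h.py <<'E'
from plant import *
import cv2,numpy as np
from scipy.spatial.transform import Rotation as Ro
def cam(name,s=None):
    k=get_calibration(name);K=k['intrinsics']
    if name=='wrist':
        T=k['hand_eye'];Rt=Ro.from_rotvec(s['tool_rot']).as_matrix()
        R=Rt@T[:3,:3];c=Rt@T[:3,3]+s['eef_pos'];return K,R,c   # cam->world
    return K,k['R'].T,-k['R'].T@k['t']
def onplane(C,px,z):   # px (u,v)
    K,R,c=C;px=np.atleast_2d(px).astype(float)
    d=np.c_[px,np.ones(len(px))]@np.linalg.inv(K).T@R.T
    return c+d*((z-c[2])/d[:,2])[:,None]
def proj(C,X):
    K,R,c=C;q=(np.atleast_2d(X)-c)@R@K.T;return q[:,:2]/q[:,2:]
def blue(p):
    h=cv2.cvtColor(p,cv2.COLOR_RGB2HSV);return ((h[...,0]>103)&(h[...,0]<122)&(h[...,1]>140)&(h[...,2]>60)).astype(np.uint8)
def red(p):
    h=cv2.cvtColor(p,cv2.COLOR_RGB2HSV);return (((h[...,0]<6)|(h[...,0]>174))&(h[...,1]>150)&(h[...,2]>60)).astype(np.uint8)
def blobs(m,amin=30):
    n,l,st,ce=cv2.connectedComponentsWithStats(m);return [(st[i,4],ce[i],l==i) for i in range(1,n) if st[i,4]>=amin]
def yaw(s):
    x=Ro.from_rotvec(s['tool_rot']).as_matrix()[:,0];return np.arctan2(x[1],x[0])
def rect(C,mask,z):
    ys,xs=np.nonzero(mask);w=onplane(C,np.c_[xs,ys],z)[:,:2]
    (cx,cy),(a,b),an=cv2.minAreaRect((w*1000).astype(np.float32))
    if a<b:a,b,an=b,a,an+90
    return cx,cy,a,b,(an+90)%180-90
E
python3 - <<'E'
from h import *
p=np.load('top0.npz')['p'];C=cam('top')
for a,c,m in blobs(blue(p)):print('blue',a,c,onplane(C,c,.082),rect(C,m,.082))
for a,c,m in blobs(red(p)):print('red',a,c,onplane(C,c,.085)[0][:2])
h=cv2.cvtColor(p,cv2.COLOR_RGB2HSV);g=((h[...,0]>50)&(h[...,0]<80)&(h[...,1]>120)).astype(np.uint8)
for a,c,m in blobs(g,300):print('green',a,c,rect(C,m,.034))
# tester deck corners from crop (crop*1/4+offset)
u=np.array([[109,153],[470,187],[459,416],[90,380]])/4+[330,160]
w=onplane(C,u,.045)[:,:2];print('deck',w.round(4),w.mean(0))
x=(w[0]+w[1]-w[2]-w[3]);print('xdir',np.degrees(np.arctan2(x[1],x[0])),np.linalg.norm(w[0]-w[1]),np.linalg.norm(w[1]-w[2]))
a=np.arctan2(x[1],x[0]);R=np.array([[np.cos(a),-np.sin(a)],[np.sin(a),np.cos(a)]])
print('nest?',w.mean(0)+R@[0,.055],'knob',w.mean(0)+R@[0,-.085])
print('yaw',np.degrees(yaw(get_state())))
E
```

```text
blue 188 [211.63297872 222.75      ] [[0.52103912 0.26735214 0.082     ]] (521.392578125, 267.4886169433594, 51.85218048095703, 39.65483093261719, -5.8660736083984375)
blue 68 [212.20588235 281.20588235] [[0.35683713 0.26472481 0.082     ]] (356.94580078125, 265.03369140625, 46.97187423706055, 17.371929168701172, -61.731449127197266)
red 246 [257.54878049 126.91463415] [0.79954109 0.13461153]
red 64 [371.625   223.53125] [ 0.51256706 -0.18677306]
red 140 [432.71428571 232.28571429] [ 0.48550903 -0.35816301]
green 1650 [212.40242424 222.83757576] (523.6998901367188, 269.37530517578125, 163.6805877685547, 160.407470703125, 83.89509582519531)
green 1807 [134.08577753 235.05644715] (493.10552978515625, 502.2978515625, 130.2325897216797, 121.82157135009766, -83.99131202697754)
deck [[ 0.5911 -0.1552]
 [ 0.5624 -0.4184]
 [ 0.3964 -0.4004]
 [ 0.4255 -0.1356]] [ 0.49386073 -0.27737939]
xdir -6.4547010421061985 0.26476411399851363 0.167029122715029
nest? [ 0.5000437  -0.22272804] knob [ 0.48430523 -0.36184058]
yaw -73.96702116384579
```

>>> step_arm:
  rows:
    - [[300,450,10],1.19]
    - [[300,450,10],1.19]
    - [[300,450,10],1.19]
    - [[300,450,10],1.19]
    - [[300,450,10],1.19]
  grip: 1

```text
clock: 1.12
eef_pos: [0.3028, -0.4737, 0.2355]
tool_rot: [2.972, -1.018, 0.001]
contact_force: [0.5, -0.3, 0.0]
width: 1.002
```

>>> step_arm:
  rows:
    - [[170,320,5],0.557]
    - [[170,320,5],0.557]
    - [[170,320,5],0.557]
    - [[170,320,5],0.557]
    - [[170,320,5],0.557]

```text
clock: 1.53
eef_pos: [0.4003, -0.2896, 0.2387]
tool_rot: [3.137, -0.154, 0.002]
contact_force: [0.6, 0.1, -0.7]
width: 1.002
```

```bash
python3 -c "
from h import *;s=get_state();print(s['eef_pos'],np.degrees(yaw(s)),np.array([.521,.267,.19])-s['eef_pos'],np.radians(-5.9)-yaw(s))"
```

```text
[ 0.40025478 -0.28964925  0.23865564] -5.628883035867409 [ 0.12074522  0.55664925 -0.04865564] -0.004731883682125099
```

>>> step_arm:
  rows:
    - [[121,557,-35],0]
    - [[121,557,-35],0]
    - [[121,557,-35],0]
    - [[121,557,-35],0]
    - [[121,557,-35],0]

```text
clock: 1.95
eef_pos: [0.444, -0.0864, 0.226]
tool_rot: [3.136, -0.155, 0.004]
contact_force: [0.8, 0.4, -1.0]
width: 1.002
```

>>> step_arm:
  rows:
    - [[76,352,-30],0]
    - [[76,352,-30],0]
    - [[76,352,-30],0]
    - [[76,352,-30],0]
    - [[76,352,-30],0]

```text
clock: 2.37
eef_pos: [0.4878, 0.1165, 0.2089]
tool_rot: [3.135, -0.156, 0.005]
contact_force: [2.0, 0.4, -1.1]
width: 1.0
```

```bash
python3 -c "
from h import *;s=get_state();print(s['eef_pos'],np.degrees(yaw(s)),np.array([.521,.267,.19])-s['eef_pos'],np.radians(-5.9)-yaw(s))"
```

```text
[0.4877886  0.11651132 0.20886343] -5.689210033339875 [ 0.0332114   0.15048868 -0.01886343] -0.0036789789483882562
```

>>> step_arm:
  rows:
    - [[33,150,-19],0]
    - [[33,150,-19],0]
    - [[33,150,-19],0]
    - [[33,150,-19],0]
    - [[33,150,-19],0]

```text
clock: 2.78
eef_pos: [0.5197, 0.2745, 0.1897]
tool_rot: [-3.134, 0.142, -0.004]
contact_force: [0.1, 0.7, 0.0]
width: 0.998
```

Run:
```python
from h import *
s=get_state();C=cam('wrist',s);p,d=read_camera('wrist');cv2.imwrite('pics/w1.png',p[:,:,::-1])
print(s['eef_pos'],np.degrees(yaw(s)),np.abs(s['qd']).max())
for a,c,m in blobs(blue(p),200):
    m2=cv2.morphologyEx(m.astype(np.uint8),cv2.MORPH_CLOSE,np.ones((15,15)));print(a,c,rect(C,m2,.082),np.median(d[m]))
```

```text
[0.5197339  0.27452929 0.18969523] -5.185154085688244 0.07158828974625246
1763 [117.34146341 222.88542258] (369.450927734375, 274.5061340332031, 50.46562576293945, 38.150230407714844, -67.79828071594238) 0.26843756
1848 [290.3219697  212.39231602] (521.20166015625, 270.8407897949219, 51.97067642211914, 37.036033630371094, -5.2245025634765625) 0.2615117
```

View pics/w1.png

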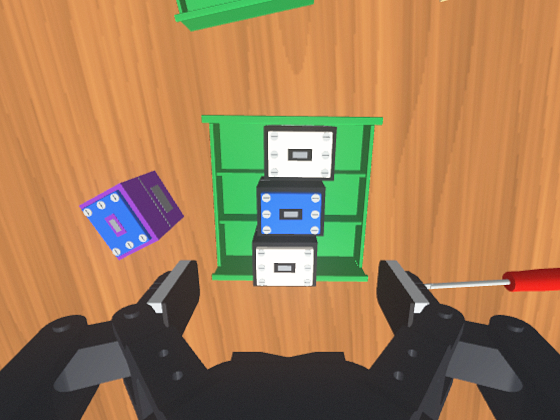

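>>> step_arm:
  rows:
    - [[1,-5,-30],0]
    - [[1,-5,-60],0]
    - [[1,-5,-60],0]
    - [[1,-5,-60],0]
    - [[1,-5,-60],0]

```text
clock: 3.25
eef_pos: [0.5218, 0.2654, 0.131]
tool_rot: [-3.137, 0.148, -0.006]
contact_force: [0.4, 0.4, 1.2]
width: 0.997
```

```bash
cat > wb.py <<'E'
from h import *
import sys
z=float(sys.argv[1]);n=sys.argv[2]
s=get_state();C=cam('wrist',s);p,d=read_camera('wrist');cv2.imwrite(f'pics/{n}.png',p[:,:,::-1])
print(s['eef_pos'],np.degrees(yaw(s)),np.abs(s['qd']).max())
for a,c,m in blobs(blue(p),200):
    m2=cv2.morphologyEx(m.astype(np.uint8),cv2.MORPH_CLOSE,np.ones((15,15)));print(a,c,np.round(rect(C,m2,z),2))
E
python3 wb.py .082 w2
```

```text
[0.52175258 0.26544007 0.13103977] -5.410114699742128 0.016294089696075358
2995 [ 66.13923205 238.09916528] [370.8  274.82  50.27  38.91 -67.93]
3074 [287.04001301 224.41964867] [521.16 270.73  51.95  36.91  -5.5 ]
```

View pics/w2.png

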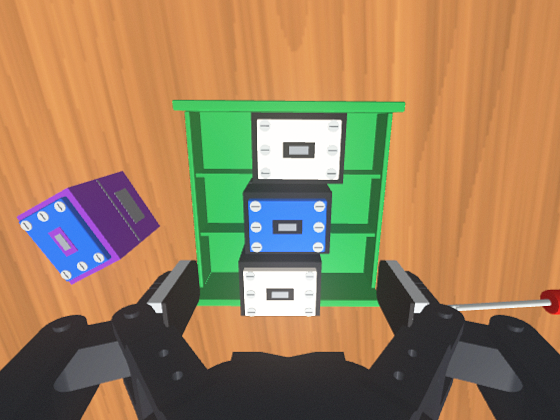

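>>> step_arm:
  rows:
    - [[0,5,-10],0]
    - [[0,5,-35],0]
    - [[0,5,-65],0]
    - [[0,5,-90],0]
    - [[0,5,-98],0]

```text
clock: 3.72
eef_pos: [0.5207, 0.2699, 0.0309]
tool_rot: [3.137, -0.148, 0.003]
contact_force: [-0.9, -1.2, -0.3]
width: 0.999
```

>>> step_arm:
  rows:
    - [[0,0,0],0]
    - [[0,0,0],0]

```text
clock: 3.88
eef_pos: [0.5209, 0.2704, 0.0314]
tool_rot: [3.138, -0.148, 0.003]
contact_force: [0.5, 0.4, 0.0]
width: 0.999
```

```bash
python3 wb.py .082 w3
```

```text
[0.52088317 0.27041362 0.03137546] -5.385080249584824 0.023315359691473785
8212 [290.77094496 314.59632245] [521.38 273.9   51.42  35.03  -5.59]
```

View pics/w3.png

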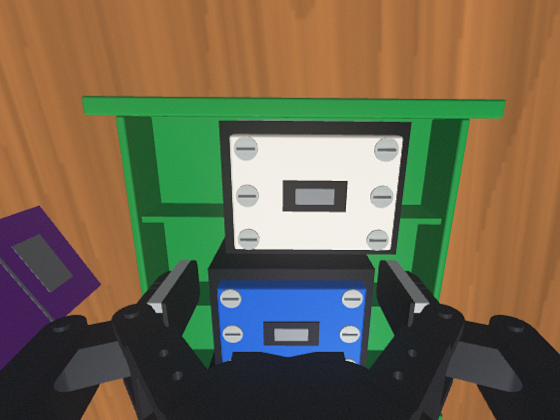

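>>> step_arm:
  rows:
    - [[0,0,0],0]
    - [[0,0,0],0]
    - [[0,0,0],0]
    - [[0,0,0],0]
    - [[0,0,0],0]
  grip: -1

```text
clock: 4.35
eef_pos: [0.5226, 0.2717, 0.0341]
tool_rot: [-3.136, 0.148, -0.01]
contact_force: [0.1, -0.9, 5.5]
width: 0.7
```

>>> step_arm:
  rows:
    - [[0,0,0],0]
    - [[0,0,0],0]

```text
clock: 4.52
eef_pos: [0.5228, 0.2717, 0.0345]
tool_rot: [-3.135, 0.148, -0.011]
contact_force: [-0.2, -0.3, -3.2]
width: 0.695
```

>>> step_arm:
  rows:
    - [[0,0,10],0]
    - [[0,0,30],0]
    - [[0,0,60],0]
    - [[0,0,90],0]
    - [[0,0,110],0]

```text
clock: 4.93
eef_pos: [0.5232, 0.2724, 0.1475]
tool_rot: [-3.134, 0.147, -0.014]
contact_force: [1.2, 0.1, -3.0]
width: 0.701
```

```bash
python3 wb.py .19 w4; python3 -c "
from h import *
s=get_state();print(s['contact_force'],s['width'])"
```

```text
[0.52315623 0.27237894 0.14752111] -5.386133168820775 0.4065541226362848
2520 [ 81.0531746  239.39206349] [452.08 311.08  24.23  18.54 -67.93]
7985 [287.88841578 313.87664371] [521.85 271.    54.42  36.03  -5.66]
[-0.13932791  1.13176429  0.34975506] 0.6952606088912945
```

View pics/w4.png

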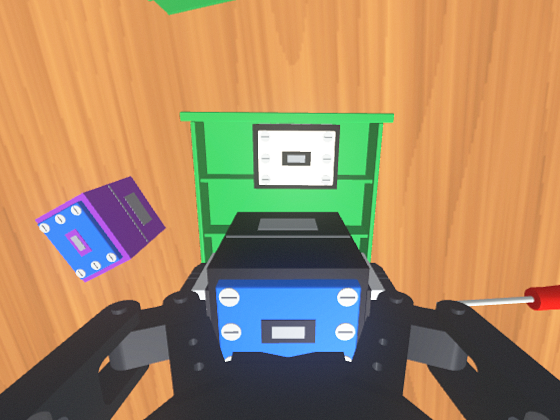

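>>> step_arm:
  rows:
    - [[-23,-250,10],1.55]
    - [[-23,-250,10],1.55]
    - [[-23,-250,10],1.55]
    - [[-23,-250,10],1.55]
    - [[-23,-250,10],1.55]

```text
clock: 5.4
eef_pos: [0.5052, 0.0702, 0.1576]
tool_rot: [-3.031, -0.795, -0.009]
contact_force: [0.4, 0.2, -2.6]
width: 0.69
```

```bash
cat > st.py <<'E'
from h import *
import sys
s=get_state();v=list(map(float,sys.argv[1:]))
print(s['eef_pos'],np.degrees(yaw(s)).round(2),s['joint_positions'].__getitem__(6),s['contact_force'],s['width'],s['clock'])
if v:
    e=np.radians(v[3])-yaw(s);e=(e+np.pi)%(2*np.pi)-np.pi
    print('shift',((np.array(v[:3])-s['eef_pos'])*1000).round(1),e.round(3))
E
python3 st.py .5 .02 .12 83.55
```

```text
[0.50519235 0.07016541 0.15757816] 29.39 -0.06915288103168622 [ 0.39836821  0.18259672 -2.55705652] 0.6903121263977631 5.4
shift [ -5.2 -50.2 -37.6] 0.945
```

>>> step_arm:
  rows:
    - [[-5,-50,-30],0.945]
    - [[-5,-50,-30],0.945]
    - [[-5,-50,-30],0.945]
    - [[-5,-50,-30],0.945]
    - [[-5,-50,-30],0.945]

```text
clock: 5.82
eef_pos: [0.4995, 0.0191, 0.1272]
tool_rot: [-2.64, -1.685, -0.004]
contact_force: [0.5, 0.3, -3.1]
width: 0.696
```

>>> step_arm:
  rows:
    - [[0,0,-20],0.32]
    - [[0,0,-30],0.32]
    - [[0,0,-40],0.32]
    - [[0,0,-40],0.32]
    - [[0,0,-40],0.32]

```text
clock: 6.23
eef_pos: [0.4989, 0.0189, 0.0867]
tool_rot: [-2.339, -2.081, 0.001]
contact_force: [0.2, 0.3, -2.0]
width: 0.694
```

```bash
python3 st.py .5 .02 .0315 83.55
```

```text
[0.49889334 0.01891432 0.08673554] 83.33 0.7358137719340743 [ 0.24270454  0.3098322  -2.02856432] 0.6938762976307722 6.2333
shift [  1.1   1.1 -55.2] 0.004
```

>>> step_arm:
  rows:
    - [[0,0,-20],0.004]
    - [[0,0,-40],0.004]
    - [[0,0,-50],0.004]
    - [[0,0,-53],0.004]
    - [[0,0,-53],0.004]

```text
clock: 6.65
eef_pos: [0.4989, 0.0191, 0.0338]
tool_rot: [-2.335, -2.085, 0.001]
contact_force: [-0.4, 0.2, -2.1]
width: 0.694
```

>>> step_arm:
  rows:
    - [[0,0,-1],0]
    - [[0,0,-2],0]
    - [[0,0,-2],0]

```text
clock: 6.9
eef_pos: [0.4994, 0.0192, 0.0325]
tool_rot: [-2.336, -2.085, -0.0]
contact_force: [-0.3, 0.1, -3.1]
width: 0.696
```

>>> step_arm:
  rows:
    - [[0,0,-1],0]
    - [[0,0,-2],0]
    - [[0,0,-2.5],0]

```text
clock: 7.15
eef_pos: [0.4996, 0.0191, 0.0301]
tool_rot: [-2.336, -2.085, -0.001]
contact_force: [-1.1, 0.5, 4.4]
width: 0.697
```

>>> step_arm:
  rows:
    - [[0,0,-1],0]
    - [[0,0,-1.5],0]
    - [[0,0,-1.5],0]

```text
clock: 7.4
eef_pos: [0.4996, 0.0192, 0.0301]
tool_rot: [-2.337, -2.087, 0.001]
contact_force: [-4.7, -1.3, 12.8]
width: 0.698
```

>>> step_arm:
  rows:
    - [[0,0,0],0]
    - [[0,0,0],0]
    - [[0,0,0],0]
    - [[0,0,0],0]
    - [[0,0,0],0]
  grip: 1

```text
clock: 7.82
eef_pos: [0.4996, 0.0192, 0.03]
tool_rot: [-2.337, -2.086, 0.001]
contact_force: [0.6, 0.1, -0.0]
width: 0.993
```

>>> step_arm:
  rows:
    - [[0,0,5],0]
    - [[0,0,20],0]
    - [[0,0,50],0]
    - [[0,0,90],0]
    - [[0,0,100],0]

```text
clock: 8.23
eef_pos: [0.5023, 0.0207, 0.1348]
tool_rot: [-2.34, -2.09, -0.009]
contact_force: [1.0, 1.2, 0.6]
width: 0.997
```

```bash
python3 wb.py .078 w5;python3 st.py .5 .02 .13 -6.45
```

```text
[0.50228698 0.02066909 0.13475781] 83.54892962058365 0.15058516764604782
2900 [284.2362069  225.48931034] [500.76  20.03  51.88  37.05  83.38]
[0.50256532 0.02031754 0.13472872] 83.52 0.7995038682826058 [ 0.77354776 -0.20266961  0.88880145] 1.0028653808074084 8.2833
shift [-2.6 -0.3 -4.7] -1.57
```

View pics/w5.png

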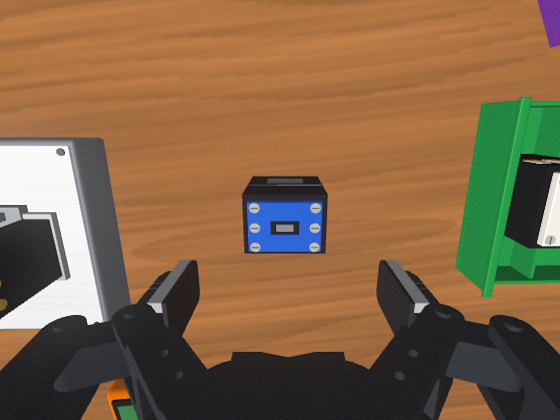

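>>> step_arm:
  rows:
    - [[-2,0,0],-1.57]
    - [[-2,0,0],-1.57]
    - [[-2,0,0],-1.57]
    - [[-2,0,0],-1.57]
    - [[-2,0,0],-1.57]

```text
clock: 8.7
eef_pos: [0.5002, 0.0201, 0.1343]
tool_rot: [-2.873, -1.259, -0.003]
contact_force: [0.5, -0.5, -0.3]
width: 1.0
```

>>> step_arm:
  rows:
    - [[0,0,0],-0.95]
    - [[0,0,0],-0.95]
    - [[0,0,0],-0.95]
    - [[0,0,0],-0.95]
    - [[0,0,0],-0.95]

```text
clock: 9.12
eef_pos: [0.4997, 0.02, 0.1338]
tool_rot: [-3.122, -0.315, -0.004]
contact_force: [-0.4, -0.1, 0.3]
width: 0.999
```

>>> step_arm:
  rows:
    - [[0,0,0],-0.33]
    - [[0,0,0],-0.33]
    - [[0,0,0],-0.33]
    - [[0,0,0],-0.33]

```text
clock: 9.45
eef_pos: [0.4993, 0.0199, 0.1334]
tool_rot: [-3.132, 0.203, -0.004]
contact_force: [-0.0, -1.0, -0.6]
width: 0.999
```

```bash
python3 wb.py .078 w6;python3 st.py .501 .02 .05 -6.6
```

```text
[0.49926142 0.01992695 0.13336475] -7.427951826427941 0.10548282512583528
2852 [291.88323983 226.58906031] [501.5   20.51  52.55  36.93  83.26]
[0.49932856 0.02000335 0.13340528] -7.24 -0.5566387484987182 [ 0.27550986  0.24056536 -0.42728059] 0.9996540009817911 9.5
shift [  1.7  -0.  -83.4] 0.011
```

View pics/w6.png

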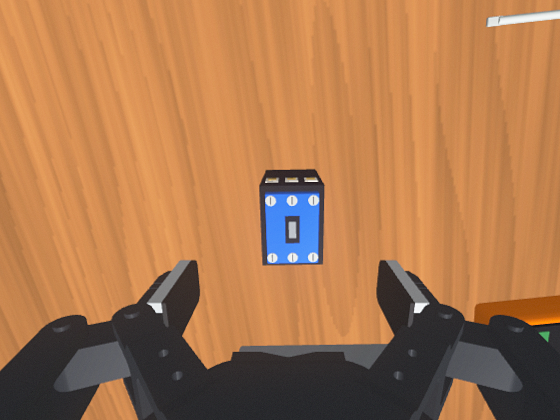

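>>> step_arm:
  rows:
    - [[2,0,-15],0.01]
    - [[2,0,-45],0.01]
    - [[2,0,-80],0.01]
    - [[2,0,-102],0.01]
    - [[2,0,-102],0.01]

```text
clock: 9.92
eef_pos: [0.4977, 0.0195, 0.0273]
tool_rot: [-3.134, 0.179, 0.011]
contact_force: [-1.7, -0.5, 0.0]
width: 1.003
```

```bash
python3 st.py .501 .02 .03 -6.7
```

```text
[0.49769799 0.01947929 0.02729225] -6.53 -0.6882709159464464 [-1.70999471 -0.46282728  0.04561907] 1.0029793540579393 9.9167
shift [3.3 0.5 2.7] -0.003
```

>>> step_arm:
  rows:
    - [[3,0.5,3],0]
    - [[3,0.5,3],0]
    - [[3,0.5,3],0]

```text
clock: 10.17
eef_pos: [0.5022, 0.0203, 0.0318]
tool_rot: [-3.133, 0.178, 0.006]
contact_force: [0.1, -0.6, 0.6]
width: 1.001
```

```bash
python3 st.py .501 .02 .03 -6.7
```

```text
[0.50216089 0.02025975 0.03181439] -6.5 -0.6829850841679308 [ 0.05277244 -0.61973532  0.56289845] 1.0014558368348478 10.1667
shift [-1.2 -0.3 -1.8] -0.003
```

>>> step_arm:
  rows:
    - [[-1,0,-2],-0.003]
    - [[-1,0,-2],-0.003]
    - [[-1,0,-2],-0.003]
    - [[-1,0,-2],-0.003]
    - [[-1,0,-2],-0.003]
  grip: -1

```text
clock: 10.58
eef_pos: [0.5017, 0.0202, 0.0306]
tool_rot: [-3.133, 0.183, 0.003]
contact_force: [-1.5, -0.9, 6.0]
width: 0.517
```

>>> step_arm:
  rows:
    - [[0,0,0],0]
    - [[0,0,0],0]
    - [[0,0,0],0]

```text
clock: 10.83
eef_pos: [0.5016, 0.0201, 0.0307]
tool_rot: [-3.134, 0.183, 0.004]
contact_force: [-0.7, -0.7, 0.3]
width: 0.519
```

```bash
python3 wb.py .078 w7; python3 st.py .501 .02 .03 -6.7
```

```text
[0.50160696 0.02009225 0.03067998] -6.678751523631353 0.0022340585133850135
7645 [287.56128188 303.97240026] [501.64  27.44  41.7   36.62  83.4 ]
[0.50160144 0.02008284 0.03070106] -6.68 -0.6881721620710357 [-1.24634285 -0.62704902  1.56838996] 0.5175156148129684 10.8833
shift [-0.6 -0.1 -0.7] -0.0
```

View pics/w7.png

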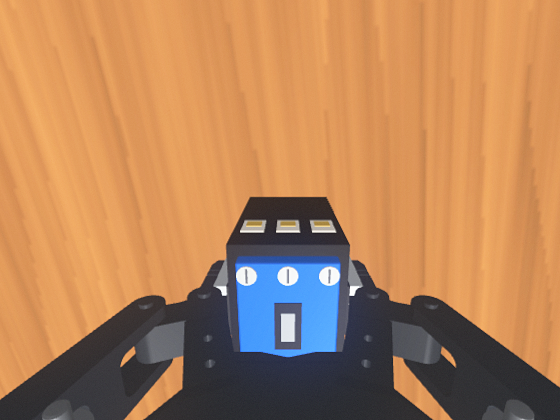

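>>> step_arm:
  rows:
    - [[0,0,10],0]
    - [[0,0,40],0]
    - [[0,0,80],0]
    - [[0,-20,120],0]
    - [[0,-50,150],0]

```text
clock: 11.3
eef_pos: [0.5019, -0.0239, 0.1812]
tool_rot: [-3.132, 0.171, 0.0]
contact_force: [1.3, -0.6, -2.9]
width: 0.522
```

>>> step_arm:
  rows:
    - [[0,-30,30],0]
    - [[0,-60,50],0]
    - [[0,-80,50],0]
    - [[0,-80,50],0]
    - [[0,-80,50],0]

```text
clock: 11.72
eef_pos: [0.5011, -0.1052, 0.2313]
tool_rot: [-3.132, 0.176, 0.001]
contact_force: [0.3, 0.1, -4.1]
width: 0.521
```

```bash
python3 wb.py .28 w8; python3 st.py .5 -.22 .22 -6.45;python3 - <<'E'
from h import *
s=get_state();p,d=read_camera('wrist');np.savez('w8.npz',p=p,d=d,pos=s['eef_pos'],rot=s['tool_rot'])
print([(np.round(r['at']),round(r['p'],2)) for r in place_of('nest','wrist')])
print([(np.round(r['at']),round(r['p'],2)) for r in place_of('knob_grip','wrist')])
E
```

```text
[ 0.5011374  -0.10521315  0.23126071] -6.436055448088259 0.037884634660976954
7628 [287.51887782 304.11877294] [501.19 -97.    41.02  36.07  83.6 ]
[ 0.50114442 -0.10364106  0.23094853] -6.28 -0.18293845094975023 [-0.487283    0.46862605 -2.77271893] 0.5216444737611292 11.7667
shift [  -1.1 -116.4  -10.9] -0.003
[]
[]
```

View pics/w8.png

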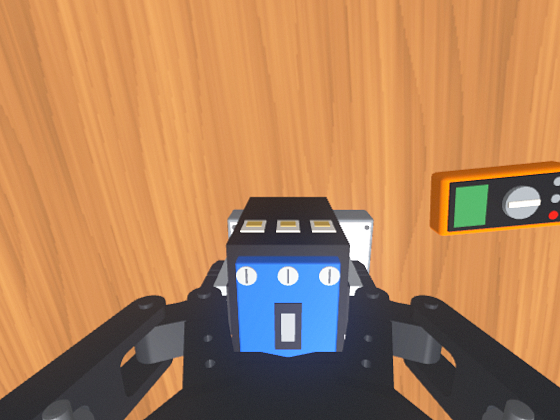

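>>> step_arm:
  rows:
    - [[-10,-245,5],0]
    - [[-10,-245,5],0]
    - [[-10,-245,5],0]
    - [[-10,-245,5],0]
    - [[-10,-245,5],0]

```text
clock: 12.33
eef_pos: [0.4931, -0.3125, 0.2348]
tool_rot: [-3.131, 0.163, 0.003]
contact_force: [0.0, 0.3, -2.8]
width: 0.521
```

>>> step_arm:
  rows:
    - [[-2,-40,0],0]
    - [[-2,-40,0],0]
    - [[-2,-40,0],0]
    - [[-2,-40,0],0]

```text
clock: 12.67
eef_pos: [0.4915, -0.3509, 0.2341]
tool_rot: [-3.129, 0.16, 0.004]
contact_force: [0.6, 0.6, -2.7]
width: 0.523
```

Run:
```python
from h import *
s=get_state();p,d=read_camera('wrist');np.savez('w9.npz',p=p,d=d,pos=s['eef_pos'],rot=s['tool_rot'])
cv2.imwrite('pics/w9.png',p[:,:,::-1]);print(s['eef_pos'],s['clock'],np.abs(s['qd']).max())
print([(np.round(r['at']),round(r['p'],2)) for r in place_of('nest','wrist')])
C=cam('wrist',s);print(proj(C,[.5,-.2227,.053]))
```

```text
[ 0.49149998 -0.35092357  0.23409822] 12.6667 0.025300260923356483
[(array([ 60., 289.]), 0.82)]
[[284.46334557  62.63161659]]
```

View pics/w9.png

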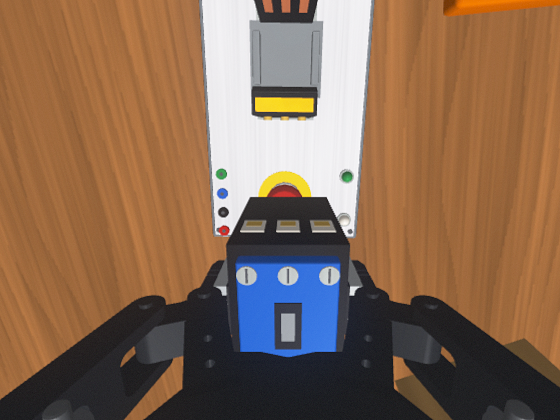

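>>> step_arm:
  rows:
    - [[2,20,10],0]
    - [[4,40,20],0]
    - [[4,40,20],0]
    - [[4,40,20],0]

```text
clock: 13.1
eef_pos: [0.4977, -0.306, 0.2567]
tool_rot: [-3.132, 0.146, -0.001]
contact_force: [-0.9, 0.4, -3.1]
width: 0.52
```

Run:
```python
from h import *
s=get_state();p,d=read_camera('wrist');np.savez('w10.npz',p=p,d=d,pos=s['eef_pos'],rot=s['tool_rot'])
cv2.imwrite('pics/w10.png',cv2.resize(p[0:230,180:390,::-1],None,fx=3,fy=3,interpolation=cv2.INTER_CUBIC)[:600])
print(s['eef_pos'],s['clock'],np.abs(s['qd']).max())
print([(np.round(r['at']),round(r['p'],2)) for r in place_of('nest','wrist')])
C=cam('wrist',s);print(proj(C,[.5,-.2227,.053]))
```

```text
[ 0.49774861 -0.30603383  0.2566853 ] 13.1 0.0492822287459231
[(array([111., 284.]), 0.71)]
[[283.39467236 111.57086397]]
```

View pics/w10.png

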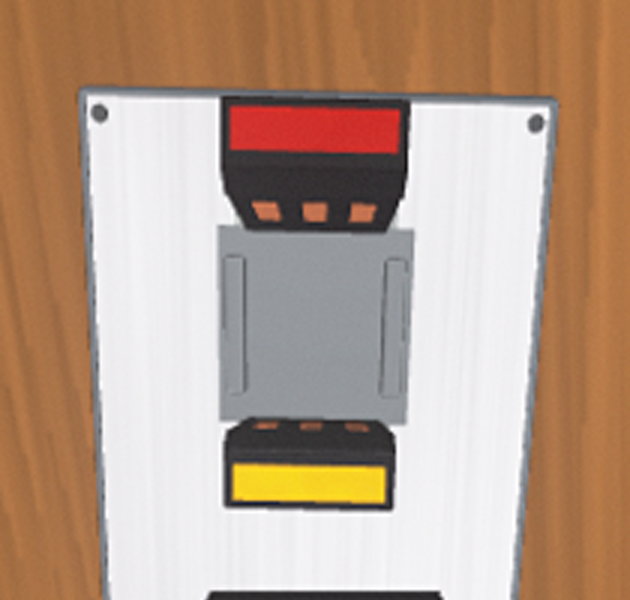

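Run:
```python
from h import *
f=np.load('w10.npz');s=dict(eef_pos=f['pos'],tool_rot=f['rot']);C=cam('wrist',s);p=f['p'];d=f['d']
h=cv2.cvtColor(p,cv2.COLOR_RGB2HSV)
y=((h[...,0]>20)&(h[...,0]<33)&(h[...,1]>180)).astype(np.uint8);y[:120]=0;y[180:]=0
r=red(p);r[70:]=0
cs=[]
for m in(r,y):
    b=max(blobs(m),key=lambda t:t[0]);q=rect(C,b[2],.135);print(b[0],b[1],np.round(q,2));cs.append(q[:2])
    dm=np.median(d[b[2]]);K,R,c=C;v=np.linalg.inv(K)@[*b[1],1];print('z by depth',c+R@v*dm)
cs=np.array(cs);v=cs[0]-cs[1];print('mid',cs.mean(0),'dist',np.hypot(*v),'ydir',np.degrees(np.arctan2(v[1],v[0])))
q=np.array([[219,227],[413,230],[408,425],[219,418]])/3+[180,0]-1/3
w=onplane(C,q,.053)[:,:2];print('plate',w.round(4).tolist(),w.mean(0))
l=np.array([[229,256],[406,259],[401,396],[236,394]])/3+[180,0]-1/3
w=onplane(C,l,.063)[:,:2];print('lips',w.round(4).tolist(),w.mean(0))
e=np.array([[80,92],[555,100]])/3+[180,0]-1/3
w=onplane(C,e,.045)[:,:2];v=w[1]-w[0];print('deck edge',w,np.degrees(np.arctan2(v[1],v[0])),np.hypot(*v), w.mean(0)+ .08*np.array([v[1],-v[0]])/np.hypot(*v))
print('wrist yaw',np.degrees(yaw(s)))
```

```text
841 [284.48989298  42.65160523] [ 506.72 -174.1    43.43   10.58   -5.34]
z by depth [ 0.50669473 -0.17438785  0.13592562]
579 [282.20379965 160.74438687] [ 496.22 -265.86   42.84   10.14   -6.78]
z by depth [ 0.4958793  -0.265725    0.13577097]
mid [ 501.46981812 -219.98452759] dist 92.357594258465 ydir 83.47734777023163
plate [[0.4712, -0.1834], [0.5392, -0.1907], [0.5329, -0.2576], [0.463, -0.2485]] [ 0.50157036 -0.22006689]
lips [[0.4744, -0.1943], [0.5352, -0.201], [0.5302, -0.2466], [0.4713, -0.2403]] [ 0.5027715  -0.22055163]
deck edge [[ 0.42781333 -0.1347494 ]
 [ 0.59200355 -0.15259134]] -6.201784242315028 0.16515678264241096 [ 0.50126602 -0.22320218]
wrist yaw -5.354000333679787
```

>>> step_arm:
  rows:
    - [[2,30,-10],-0.01]
    - [[4,60,-25],-0.02]
    - [[4,85,-40],-0.02]
    - [[4,85,-45],-0.02]
    - [[4,85,-45],-0.02]

```text
clock: 13.62
eef_pos: [0.4991, -0.2224, 0.2088]
tool_rot: [-3.129, 0.18, 0.007]
contact_force: [0.6, -1.4, -2.7]
width: 0.519
```

```bash
python3 st.py .5015 -.2204 .185 -6.5
```

```text
[ 0.49910436 -0.2223651   0.20884356] -6.59 0.00581564819131787 [ 0.60124892 -1.38562305 -2.70300123] 0.5192441467220901 13.6167
shift [  2.4   2.  -23.8] 0.002
```

>>> step_arm:
  rows:
    - [[2.4,2,-10],0.002]
    - [[2.4,2,-24],0.002]
    - [[2.4,2,-36],0.002]
    - [[2.4,2,-36],0.002]
    - [[2.4,2,-36],0.002]

```text
clock: 14.03
eef_pos: [0.501, -0.2211, 0.172]
tool_rot: [-3.129, 0.179, 0.01]
contact_force: [0.5, -0.0, -2.5]
width: 0.519
```

```bash
python3 - <<'E'
from h import *
s=get_state();p,d=read_camera('wrist');np.savez('w11.npz',p=p,d=d,pos=s['eef_pos'],rot=s['tool_rot'])
cv2.imwrite('pics/w11.png',p[:,:,::-1])
q,_=read_camera('scene');cv2.imwrite('pics/s11.png',cv2.resize(q[140:260,90:230,::-1],None,fx=5,fy=5,interpolation=cv2.INTER_CUBIC))
C=cam('wrist',s);r=red(p);r[:, :200]=0;r[:,400:]=0;r[240:]=0
for a,c,m in blobs(r,200):print(a,c,np.round(rect(C,m,.135),2))
E
python3 st.py .5015 -.2204 .172 -6.5
```

```text
1268 [289.91246057 165.97397476] [ 506.58 -174.34   44.18    9.51   -6.5 ]
[ 0.50197791 -0.220937    0.17326992] -6.52 -0.027633725067715848 [-0.25256678 -0.38396262 -2.61674566] 0.5217002964499075 14.1333
shift [-0.5  0.5 -1.3] 0.0
```

View pics/w11.png

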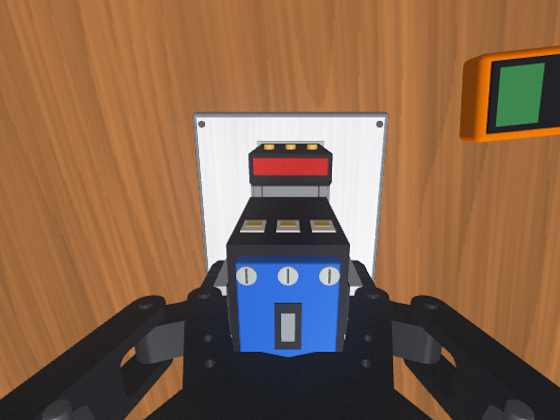

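View pics/s11.png

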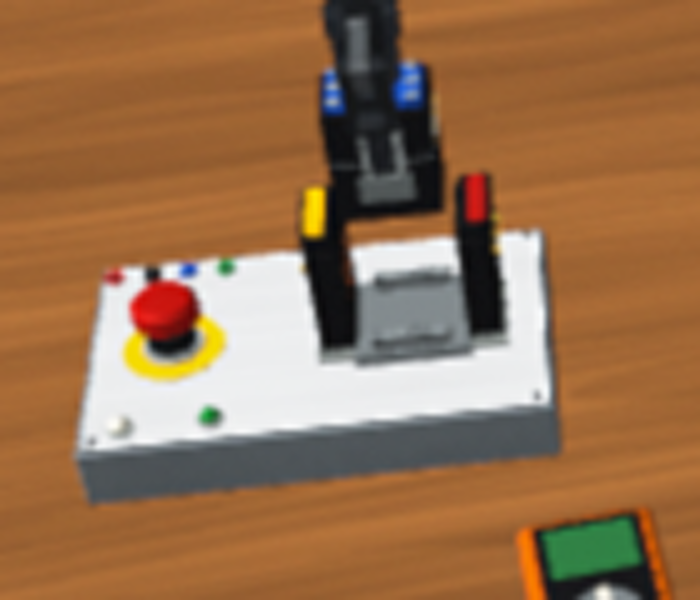

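>>> step_arm:
  rows:
    - [[-0.5,0.5,-4],0]
    - [[-0.5,0.5,-8],0]
    - [[-0.5,0.5,-12],0]
    - [[-0.5,0.5,-15],0]
    - [[-0.5,0.5,-16],0]

```text
clock: 14.55
eef_pos: [0.5011, -0.2204, 0.1566]
tool_rot: [-3.129, 0.178, 0.007]
contact_force: [-1.4, 0.8, -2.8]
width: 0.517
```

```bash
python3 st.py .5015 -.2204 .15 -6.5
```

```text
[ 0.50108908 -0.22036561  0.15663164] -6.52 -0.04197610660793361 [-1.42440543  0.84349333 -2.84468254] 0.5166711769837042 14.55
shift [ 0.4 -0.  -6.6] 0.0
```

>>> step_arm:
  rows:
    - [[0.3,0,-3],0]
    - [[0.3,0,-6],0]
    - [[0.3,0,-9],0]
    - [[0.3,0,-12],0]
    - [[0.3,0,-15],0]

```text
clock: 14.97
eef_pos: [0.5014, -0.2203, 0.1413]
tool_rot: [-3.129, 0.178, 0.008]
contact_force: [1.2, -0.5, -2.9]
width: 0.523
```

```bash
python3 st.py .5015 -.2204 .15 -6.5
```

```text
[ 0.50137553 -0.22033725  0.14128299] -6.52 -0.056050205435921485 [ 1.22854913 -0.46279299 -2.8570589 ] 0.5225159520200754 14.9667
shift [ 0.1 -0.1  8.7] 0.0
```

>>> step_arm:
  rows:
    - [[0,0,-7],0]
    - [[0,0,-15],0]
    - [[0,0,-24],0]
    - [[0,0,-33],0]
    - [[0,0,-40],0]

```text
clock: 15.38
eef_pos: [0.5009, -0.2202, 0.0998]
tool_rot: [-3.129, 0.178, 0.01]
contact_force: [-0.2, 0.4, -2.6]
width: 0.522
```

```bash
python3 st.py .5015 -.2204 .0837 -6.5
```

```text
[ 0.50085238 -0.22018099  0.09981081] -6.52 -0.09472159089450799 [-0.1546377   0.36790649 -2.61414121] 0.5216163274699057 15.3833
shift [  0.6  -0.2 -16.1] 0.0
```

>>> step_arm:
  rows:
    - [[0.5,-0.2,-3],0]
    - [[0.5,-0.2,-6],0]
    - [[0.5,-0.2,-9],0]
    - [[0.5,-0.2,-11],0]
    - [[0.5,-0.2,-13],0]

```text
clock: 15.8
eef_pos: [0.5016, -0.2204, 0.0869]
tool_rot: [-3.129, 0.178, 0.009]
contact_force: [-0.1, -0.1, -2.8]
width: 0.521
```

>>> step_arm:
  rows:
    - [[0,0,-1],0]
    - [[0,0,-2],0]
    - [[0,0,-3],0]
    - [[0,0,-3],0]

```text
clock: 16.13
eef_pos: [0.5017, -0.2205, 0.0839]
tool_rot: [-3.129, 0.178, 0.008]
contact_force: [-0.3, 0.2, -3.6]
width: 0.526
```

```bash
python3 st.py .5015 -.2204 .0837 -6.5
```

```text
[ 0.50171701 -0.22049381  0.08394789] -6.52 -0.11070909918971253 [-0.28521389  0.2245087  -3.60682743] 0.525647137831868 16.1333
shift [-0.2  0.1 -0.2] 0.0
```

>>> step_arm:
  rows:
    - [[0,0,-1],0]
    - [[0,0,-1.5],0]
    - [[0,0,-2],0]
    - [[0,0,-2],0]

```text
clock: 16.47
eef_pos: [0.5018, -0.2204, 0.0837]
tool_rot: [-3.13, 0.178, 0.009]
contact_force: [-5.0, 1.6, 10.8]
width: 0.519
```

>>> step_arm:
  rows:
    - [[0,0,-1],0]
    - [[0,0,-1.5],0]
    - [[0,0,-1.5],0]

```text
clock: 16.72
eef_pos: [0.502, -0.2204, 0.0837]
tool_rot: [-3.131, 0.178, 0.009]
contact_force: [-5.0, 1.9, 9.3]
width: 0.518
```

>>> step_arm:
  rows:
    - [[0,0,0],0]
    - [[0,0,0],0]
    - [[0,0,0],0]
    - [[0,0,0],0]
    - [[0,0,0],0]
  grip: 1

```text
clock: 17.13
eef_pos: [0.502, -0.2205, 0.0835]
tool_rot: [-3.131, 0.178, 0.009]
contact_force: [0.3, 0.1, 0.6]
width: 1.003
```

>>> step_arm:
  rows:
    - [[0,0,5],0]
    - [[0,0,25],0]
    - [[0,0,60],0]
    - [[0,0,95],0]
    - [[0,-10,125],0]

```text
clock: 17.55
eef_pos: [0.5026, -0.2281, 0.211]
tool_rot: [-3.131, 0.172, 0.007]
contact_force: [0.8, -0.2, 0.0]
width: 0.997
```

```bash
python3 wb.py .131 w12; python3 st.py .486 -.359 .16 -6.5
```

```text
[ 0.50264725 -0.2281157   0.21097794] -6.304111111565709 0.7317530447927354
2315 [286.30280778 207.41511879] [ 501.05 -220.05   51.88   36.72   83.31]
[ 0.50588852 -0.23287409  0.21686325] -6.55 0.01649465970004971 [ 1.12383433 -2.23965722  3.95925555] 0.9984558954159509 17.6
shift [ -19.9 -126.1  -56.9] 0.001
```

View pics/w12.png

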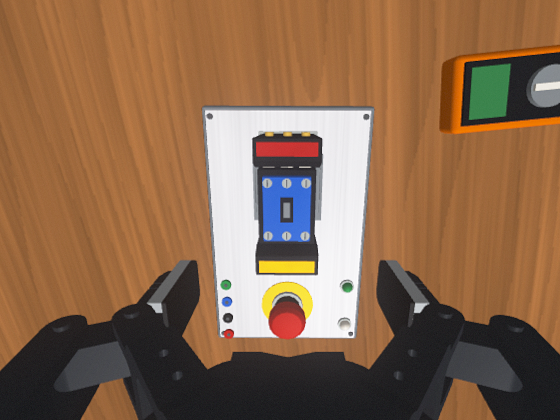

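>>> step_arm:
  rows:
    - [[-20,-126,-30],0]
    - [[-20,-126,-57],0]
    - [[-20,-126,-57],0]
    - [[-20,-126,-57],0]
    - [[-20,-126,-57],0]

```text
clock: 18.02
eef_pos: [0.4827, -0.3636, 0.1572]
tool_rot: [-3.136, 0.192, -0.002]
contact_force: [-1.2, -0.8, -0.7]
width: 1.0
```

```bash
python3 - <<'E'
from h import *
s=get_state();C=cam('wrist',s);p,d=read_camera('wrist');cv2.imwrite('pics/w13.png',p[:,:,::-1])
for a,c,m in blobs(red(p),300):
    print(a,c,onplane(C,c,.082)[0].round(4),np.round(rect(C,m,.085),1))
print([(np.round(r['at']),round(r['p'],2)) for r in place_of('knob_grip','wrist')], proj(C,[.486,-.359,.075]))
E
python3 st.py .486 -.359 .057 -6.5
```

```text
1910 [291.96073298 212.87696335] [ 0.4858 -0.3579  0.082 ] [ 485.8 -357.3   37.3   37.1  -84.7]
[(array([215., 292.]), 0.57), (array([100., 289.]), 0.49)] [[292.2788875  211.53529841]]
[ 0.48587432 -0.35841375  0.15950015] -6.59 0.18475887789411666 [ 1.03446762  0.6400317  -0.28483968] 0.9981681683101067 18.1167
shift [ 1.000e-01 -6.000e-01 -1.025e+02] 0.002
```

View pics/w13.png

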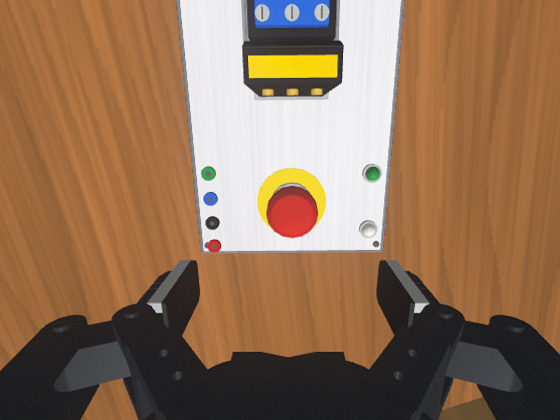

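>>> step_arm:
  rows:
    - [[0,-0.5,-15],0]
    - [[0,-0.5,-45],0]
    - [[0,-0.5,-75],0]
    - [[0,-0.5,-95],0]
    - [[0,-0.5,-101],0]

```text
clock: 18.53
eef_pos: [0.4852, -0.3556, 0.0562]
tool_rot: [-3.132, 0.175, -0.003]
contact_force: [-0.3, -0.1, 0.2]
width: 0.997
```

>>> step_arm:
  rows:
    - [[0,0,0],0]
    - [[0,0,0],0]

```text
clock: 18.7
eef_pos: [0.4866, -0.3538, 0.0573]
tool_rot: [-3.132, 0.17, -0.005]
contact_force: [0.2, 0.2, 0.1]
width: 0.996
```

```bash
python3 st.py .486 -.3585 .058 -6.5
```

```text
[ 0.48659924 -0.35382648  0.05726106] -6.23 0.11048637485505601 [0.24610039 0.19308568 0.10106847] 0.9955053514859006 18.7
shift [-0.6 -4.7  0.7] -0.005
```

>>> step_arm:
  rows:
    - [[-0.6,-4.7,1],-0.005]
    - [[-0.6,-4.7,1],-0.005]
    - [[-0.6,-4.7,1],-0.005]

```text
clock: 18.95
eef_pos: [0.4869, -0.3594, 0.0599]
tool_rot: [-3.133, 0.179, -0.009]
contact_force: [0.7, 0.4, -0.2]
width: 1.0
```

```bash
python3 st.py .486 -.3585 .058 -6.5
```

```text
[ 0.48693018 -0.35936727  0.05992601] -6.55 0.11499161232721657 [ 0.73295952  0.35861835 -0.19308517] 0.999980634489664 18.95
shift [-0.9  0.9 -1.9] 0.001
```

>>> step_arm:
  rows:
    - [[-0.9,0.9,-2],0]
    - [[-0.9,0.9,-2],0]
    - [[-0.9,0.9,-2],0]
    - [[-0.9,0.9,-2],0]
    - [[-0.9,0.9,-2],0]
  grip: -1

```text
clock: 19.37
eef_pos: [0.4867, -0.3586, 0.0586]
tool_rot: [-3.134, 0.179, -0.011]
contact_force: [0.2, -0.1, 2.4]
width: 0.437
```

>>> step_arm:
  rows:
    - [[0,0,0],0]
    - [[0,0,0],0]
    - [[0,0,0],0]

```text
clock: 19.62
eef_pos: [0.4867, -0.3586, 0.0586]
tool_rot: [-3.134, 0.179, -0.011]
contact_force: [-1.5, -0.5, 1.2]
width: 0.433
```

>>> step_arm:
  rows:
    - [[0,0,2],0]
    - [[0,0,4],0]
    - [[0,0,6],0]
    - [[0,0,8],0]
    - [[0,0,10],0]

```text
clock: 20.03
eef_pos: [0.4867, -0.3586, 0.0689]
tool_rot: [-3.133, 0.179, -0.011]
contact_force: [4.3, -2.4, -21.9]
width: 0.436
```

>>> step_arm:
  rows:
    - [[0,0,1],0]
    - [[0,0,2],0]
    - [[0,0,2],0]

```text
clock: 20.28
eef_pos: [0.4866, -0.3586, 0.0689]
tool_rot: [-3.132, 0.179, -0.012]
contact_force: [5.7, -2.8, -18.1]
width: 0.433
```

>>> step_arm:
  rows:
    - [[0,0,0],0]
    - [[0,0,0],0]
    - [[0,0,0],0]
    - [[0,0,0],0]
    - [[0,0,0],0]

```text
clock: 20.7
eef_pos: [0.4867, -0.3586, 0.0688]
tool_rot: [-3.132, 0.179, -0.013]
contact_force: [3.6, -1.0, -7.2]
width: 0.436
```

Run:
```python
from h import *
s=get_state();p,d=read_camera('wrist');cv2.imwrite('pics/w14.png',p[:,:,::-1]);print(s['contact_force'],s['eef_pos'])
q,_=read_camera('scene');cv2.imwrite('pics/s14.png',cv2.resize(q[140:260,90:230,::-1],None,fx=5,fy=5,interpolation=cv2.INTER_CUBIC))
```

```text
[ 3.61713658 -1.01277016 -7.19074466] [ 0.4866862  -0.35858636  0.06875066]
```

View pics/w14.png

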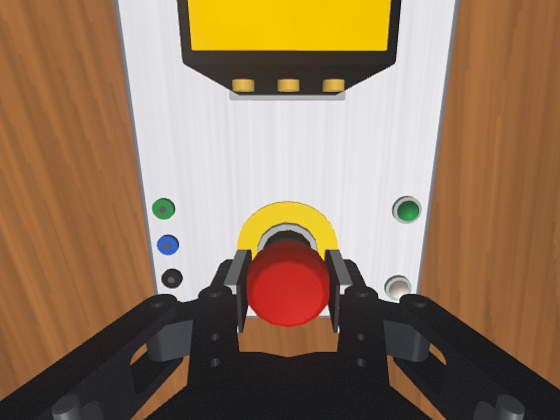

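View pics/s14.png

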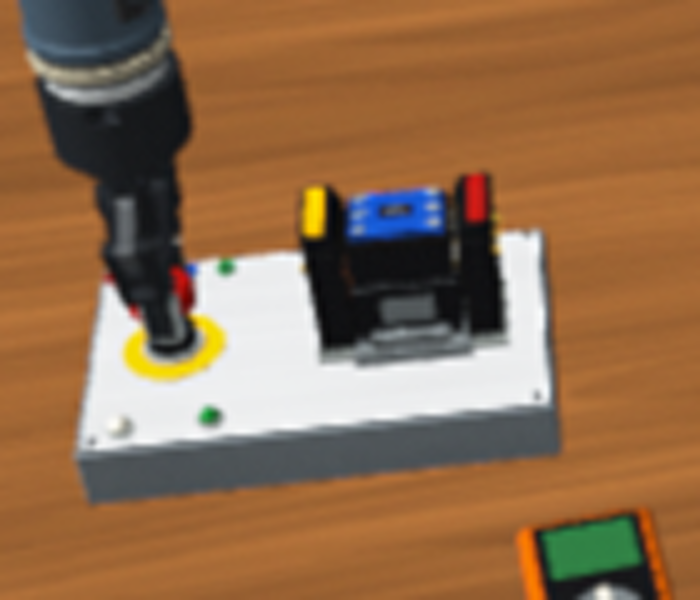

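>>> step_arm:
  rows:
    - [[0,0,0],0]
    - [[0,0,0],0]
    - [[0,0,0],0]
    - [[0,0,0],0]
    - [[0,0,0],0]

```text
clock: 21.22
eef_pos: [0.4867, -0.3586, 0.0687]
tool_rot: [-3.132, 0.179, -0.013]
contact_force: [3.2, -1.5, -8.1]
width: 0.433
```

>>> step_arm:
  rows:
    - [[0,0,0],0]
    - [[0,0,0],0]
    - [[0,0,0],0]
    - [[0,0,0],0]
    - [[0,0,0],0]

```text
clock: 21.63
eef_pos: [0.4867, -0.3586, 0.0688]
tool_rot: [-3.132, 0.179, -0.013]
contact_force: [2.9, -1.4, -7.8]
width: 0.436
```

>>> step_arm:
  rows:
    - [[0,0,-2],0]
    - [[0,0,-4],0]
    - [[0,0,-6],0]
    - [[0,0,-8],0]
    - [[0,0,-10],0]

```text
clock: 22.05
eef_pos: [0.4867, -0.3586, 0.0585]
tool_rot: [-3.132, 0.179, -0.013]
contact_force: [-1.4, 2.0, 16.8]
width: 0.437
```

>>> step_arm:
  rows:
    - [[0,0,-1],0]
    - [[0,0,-2],0]
    - [[0,0,-2],0]

```text
clock: 22.3
eef_pos: [0.4868, -0.3586, 0.0585]
tool_rot: [-3.134, 0.179, -0.012]
contact_force: [-3.9, 2.2, 13.8]
width: 0.438
```

>>> step_arm:
  rows:
    - [[0,0,-0.5],0]
    - [[0,0,-0.5],0]
    - [[0,0,-0.5],0]
    - [[0,0,-0.5],0]
    - [[0,0,-0.5],0]
  grip: 1

```text
clock: 22.72
eef_pos: [0.4865, -0.3585, 0.0576]
tool_rot: [-3.133, 0.179, -0.011]
contact_force: [0.0, 0.6, 0.1]
width: 0.998
```

>>> step_arm:
  rows:
    - [[0,0,5],0]
    - [[0,0,25],0]
    - [[0,0,60],0]
    - [[0,0,100],0]
    - [[0,0,100],0]

```text
clock: 23.13
eef_pos: [0.4911, -0.3604, 0.1655]
tool_rot: [3.133, -0.179, 0.029]
contact_force: [1.7, -0.6, 1.0]
width: 1.001
```

>>> step_arm:
  rows:
    - [[0,-30,40],0]
    - [[0,-30,80],0]
    - [[0,-30,80],0]
    - [[0,-30,80],0]
    - [[0,-30,80],0]

```text
clock: 23.55
eef_pos: [0.4913, -0.3903, 0.2461]
tool_rot: [3.132, -0.179, 0.031]
contact_force: [-0.2, 1.1, -0.4]
width: 0.998
```

Run:
```python
from h import *
s=get_state();C=cam('wrist',s);p,d=read_camera('wrist');cv2.imwrite('pics/w15.png',p[:,:,::-1]);print(s['contact_force'],s['eef_pos'],s['clock'])
K,R,c=C
def zs(m):
    ys,xs=np.nonzero(cv2.erode(m.astype(np.uint8),np.ones((3,3))));D=d[ys,xs];ok=D>0
    X=c+(np.c_[xs,ys,np.ones(len(xs))]@np.linalg.inv(K).T*D[:,None])[ok]@R.T;return np.percentile(X,[5,50,95],axis=0).round(4).tolist()
for a,cc,m in blobs(red(p),300):print('red',a,cc,zs(m))
for a,cc,m in blobs(blue(p),300):print('blue',a,cc,zs(m),np.round(rect(C,m,.131),1))
q,_=read_camera('scene');cv2.imwrite('pics/s15.png',q[:,:,::-1])
q,_=read_camera('top');cv2.imwrite('pics/t15.png',q[:,:,::-1])
```

```text
[-0.1753565   1.13363132 -0.39340204] [ 0.49127336 -0.39026416  0.24609682] 23.55
red 1070 [276.45514019 163.32897196] [[0.4715, -0.3724, 0.0823], [0.4858, -0.3587, 0.0841], [0.5, -0.346, 0.0853]]
blue 849 [272.9163722  10.3828033] [[0.4842, -0.2467, 0.1296], [0.4992, -0.2373, 0.1309], [0.5137, -0.2324, 0.1321]] [ 498.9 -240.3   37.1   14.9   -6.2]
```

View pics/w15.png

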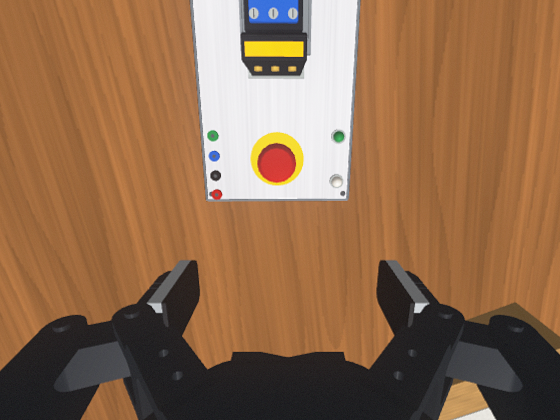

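View pics/t15.png

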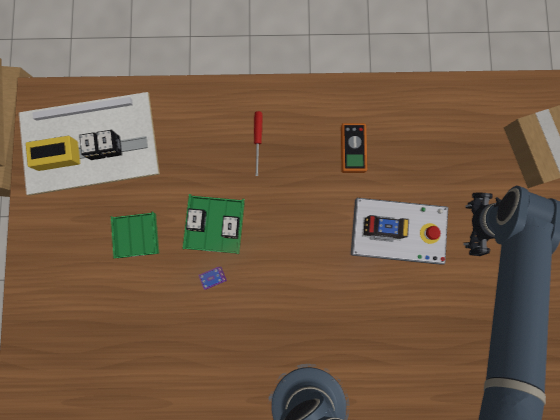

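The knob's top is at 84–85 mm, which is its pushed-in height. The blue plate is at 131 mm, which is its seated height. The other contactors, the meter and the screwdriver look unmoved. Handing in.

```bash
python3 -c "
from plant import *
print(job_done())"
```

```text
the job is handed in; nothing more can be done
None
```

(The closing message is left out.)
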